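# Find the recycling compartment that still has room

### The arm

A 6-joint arm with a two-finger parallel gripper is mounted at the origin on a cart in front of the work surface, level with it; the furniture and walls round the work are solid. World frame = base frame: x ahead of the robot, y to its left, z up, the work surface at z = 0. Lengths are in mm, angles in rad, forces in N, time in s.
With the tool pointing down it reaches from about 350 to 775 mm from the base axis. Payload 7.3 kg.
Tool frame: the origin (TCP) lies at the very end of the fingers, on their centre line; the grasp point (between the pads) lies 19 mm behind it; z points along the fingers, y is the line along which they close (so a half turn about z gives the same grasp; the last joint's range is limited). The gripper opens to 92 mm and grips with 3 to 60 N. Pads are 19 mm wide; open, the fingers measure 130 mm over their backs; the gripper's body (75 mm by 190 mm) begins 47 mm behind the grasp point.
Start: joints at [-1.494, 0.342, 1.524, -0, 1.275, -0.146], TCP at [116.026, -512.038, 226.741] pointing down, gripper open.
Joint ranges: [-2.53, 2.53], [-0.77, 2.02], [0.04, 2.7], [-1, 4.14], [0.28, 2.66], [-3.11, 3.11]. Speed limits (rad/s): [2.57, 2.57, 3.14, 3.14, 3.14, 3.14].

### API

Orientations are given as [roll, pitch, yaw] about the fixed x, y, z axes, in that order (R = Rz(yaw) Ry(pitch) Rx(roll)).
In Python, from plant import bot gives the robot as it stands.
- The arm moves only by the tool jog_arm, never from a script. Its argument "targets" is a list of rows, each an object with "xyz": the shift along the tool's x, y, z as a fraction of full scale, a list of three; "spin": the turn about the tool's z as a fraction of full scale. In form: [{"xyz": [x, y, z], "spin": spin}, ...]. A call has exactly 10 rows; each row shifts and turns the commanded pose from where the row before left it, along the tool's axes as they then stand; what a row does not reach is not made up. Full scale, the value 1, is 80 mm for a shift and 0.1 rad for a turn. A row lasts 1/8 s, in which the tool goes at most 62.5 mm and 10.7 degrees, less where a joint would pass 70% of its speed; a pose out of reach is approached as far as the arm can. A call with a number of a shift or a turn outside -1 to 1 is refused whole. A call with a gripper value outside its range is refused whole. "gripper" is the opening in per cent of the stroke, from 0 (shut) to 100 (fully open), set as the call begins (left out, the last holds). The fingers move at their own pace and stop on an object; the grip force is fixed at half the most. Time passes only in rows, so rows that do not move let the fingers close, or fill a call up. It gives the time, the measured TCP pose, the force, the opening and the grip force at its end, in the units of the state.
- bot.get_obs(): the state, without advancing time (a new reading comes with each control period).
- bot.capture(name): name is "scene" or "side" or "wrist"; returns the picture (400x640x3 uint8, blue, green, red); there is no depth.
- bot.get_calibration(name): a dict with "vfov" (degrees; the focal length in pixels is half the picture's height over the tangent of half this angle, whatever the lens; pixels are square), "cx", "cy" (the principal point, pixels), "eye" and "rotation" of the camera in the world. Camera axes: x right, y down, z forward; pixel columns grow to the right and rows downward; lengths in mm; the calibration is good to about 2 mm. A picture is of the moment at which its call begins: read the wrist's pose just before it. get_calibration takes no time and is no camera call; for the wrist camera it gives the pose at the moment of the call.
- bot.close_job(): hands the job in; it is judged then, once.
The state is a dict: "time": time; "joint_positions": joint angles; "dq": joint speeds; "tau": joint torques, N m; "tool_pos": TCP position; "tcp_rot": TCP orientation; "contact_force": force on the tool from outside, world axes, zero at the start; "moment": the same for the moment, N m; "grip_width": finger opening in mm; "finger_force": force on a finger pad.
Only numpy, scipy, OpenCV 4.12 (cv2) and the standard library are available. Lean on these libraries where they do the work, as an engineer would, in place of code of your own. Each camera call takes 0.05 s, during which the arm holds its last target. There are 200 camera calls.

### The job

The two plywood recycling sorters have four identical push-in flaps; three compartments are packed full, so their flaps will not swing. Press gently on the flaps with closed fingertips, near the ribbed front end, to find the one that gives way, then push that flap well open, to about 45 degrees, and leave it open. Only press: do not pick up or shift the sorters, and leave the jars, tins and mug alone.

Things in the scene. Friction and masses are not known exactly. Their poses are not given: they have to be found in the camera images.
- sorter_left: left one (robot's view) of two alike plywood sorters, 150 (x) x 216 (y) x 125 mm high, 2.5 kg, loose on the worktop; origin: centre of underside; x to its back (away from the robot), z up. In its flat top lie two flush metal flaps, centred 52 mm either side of the middle, each over its own compartment, whose mouth is 88 mm wide and 96 mm long, 115 mm deep.
- sorter_right: right one (robot's view) of two alike plywood sorters, 150 (x) x 216 (y) x 125 mm high, 2.5 kg, loose on the worktop; origin: centre of underside; x to its back (away from the robot), z up. In its flat top lie two flush metal flaps, centred 52 mm either side of the middle, each over its own compartment, whose mouth is 88 mm wide and 96 mm long, 115 mm deep.
- flap_a (a joint): hinge of the left flap of the left sorter, rad: 0 closed, flush; grows as its ribbed front end goes down; stop at 1.2. All flaps look alike; which one is free changes from run to run. The free one needs about 2 N at the press point and stays where it is left; the three others give 3 mm freely, then resist springily with 3 N/mm (about 0.12 rad at 6 N), and may stay slightly sunk.
- flap_a_press (a point): press point on top of the left flap of the left sorter; moves with it. Flap: 90 (front to back) x 84 x 6 mm plate, ribs near the front. Point: mid-width, 30 mm behind the front edge, 45 mm before the axle (along the sorter's y); the 15 mm behind the axle rise as the front sinks. Pressing straight down here with closed fingertips to 40 mm below the top opens a free flap to about 0.85 rad.
- flap_b (a joint): hinge of the right flap of the left sorter, rad: 0 closed, flush; grows as its ribbed front end goes down; stop at 1.2. All flaps look alike; which one is free changes from run to run. The free one needs about 2 N at the press point and stays where it is left; the three others give 3 mm freely, then resist springily with 3 N/mm (about 0.12 rad at 6 N), and may stay slightly sunk.
- flap_b_press (a point): press point on top of the right flap of the left sorter; moves with it. Flap: 90 (front to back) x 84 x 6 mm plate, ribs near the front. Point: mid-width, 30 mm behind the front edge, 45 mm before the axle (along the sorter's y); the 15 mm behind the axle rise as the front sinks. Pressing straight down here with closed fingertips to 40 mm below the top opens a free flap to about 0.85 rad.
- flap_c (a joint): hinge of the left flap of the right sorter, rad: 0 closed, flush; grows as its ribbed front end goes down; stop at 1.2. All flaps look alike; which one is free changes from run to run. The free one needs about 2 N at the press point and stays where it is left; the three others give 3 mm freely, then resist springily with 3 N/mm (about 0.12 rad at 6 N), and may stay slightly sunk.
- flap_c_press (a point): press point on top of the left flap of the right sorter; moves with it. Flap: 90 (front to back) x 84 x 6 mm plate, ribs near the front. Point: mid-width, 30 mm behind the front edge, 45 mm before the axle (along the sorter's y); the 15 mm behind the axle rise as the front sinks. Pressing straight down here with closed fingertips to 40 mm below the top opens a free flap to about 0.85 rad.
- flap_d (a joint): hinge of the right flap of the right sorter, rad: 0 closed, flush; grows as its ribbed front end goes down; stop at 1.2. All flaps look alike; which one is free changes from run to run. The free one needs about 2 N at the press point and stays where it is left; the three others give 3 mm freely, then resist springily with 3 N/mm (about 0.12 rad at 6 N), and may stay slightly sunk.
- flap_d_press (a point): press point on top of the right flap of the right sorter; moves with it. Flap: 90 (front to back) x 84 x 6 mm plate, ribs near the front. Point: mid-width, 30 mm behind the front edge, 45 mm before the axle (along the sorter's y); the 15 mm behind the axle rise as the front sinks. Pressing straight down here with closed fingertips to 40 mm below the top opens a free flap to about 0.85 rad.
- short_tin: bystander: short printed food tin, 75 mm across, 58 mm high, between the two sorters; origin at the centre of its underside
- spice_jar: bystander: small spice jar with a wide screw lid, 46 mm across, 98 mm high, between the two sorters; origin at the centre of its underside
- flat_tin: bystander: flat food tin, 86 mm across, 40 mm high, behind the gap between the sorters; origin at the centre of its underside
- mug: bystander: the nearer of two alike mugs, 81 mm across, 101 mm high, left of the sorters; origin at the centre of its underside
- pepper_drum: bystander: slim patterned drum with a lid, 46 mm across, 98 mm high, right of the sorters; origin at the centre of its underside
- pickle_jar: bystander: tall jar with a screw lid, 64 mm across, 165 mm high, right of the sorters and behind; origin at the centre of its underside

How it is judged:
By the outcome, as a careful person would: the job done as asked, in the order asked, and still so for the second after the job is handed in, with the robot touching nothing.
It also fails if it takes over 45 s, if anything falls off the work surface, if the arm or the gripper's body presses on something with over 40 N, if the wrist force passes 120 N, or if a joint passes its speed limit or range.

## Working session

There is one attempt and no reset: what is moved stays moved. The work goes in short steps, Python scripts to look and compute and a tool call to move; the robot and the scene stay as the last step left them, time stands still between calls to the robot, and variables do not carry over. Pictures are saved under pics/ and viewed, at most 10 in all, crops included, and the job is handed in when it is done.

Besides the shell and the picture viewer there is one more tool, called after "Request:" by a JSON object that holds its "api" and its "payload", one argument or row to a line. jog_arm: Moves the arm, as the interface text tells. Shift numbers are shares of 80 mm and turn numbers shares of 0.1 rad, none past 1 either way. Its arguments: {"type":"object","properties":{"targets":{"type":"array","items":{"type":"object","properties":{"xyz":{"type":"array","items":{"type":"number"}},"spin":{"type":"number"}}}},"gripper":{"type":"number"}},"required":["targets"]}

```bash
mkdir -p pics; python3 - <<'E'
from plant import bot
import cv2,numpy as np
for n in("scene","side"):
    cv2.imwrite(f"pics/{n}0.png",bot.capture(n)); c=bot.get_calibration(n); print(n,c)
o=bot.get_obs(); print(o)
E
```

```text
scene {'vfov': 57.02953671401255, 'cx': 319.0293351698056, 'cy': 198.80612785856934, 'eye': array([ 100.00885321,  745.30284434, 1101.66008825]), 'rotation': array([-2.45910890e+00, -1.19773116e-03, -2.60939044e+00])}
side {'vfov': 42.21657444599967, 'cx': 323.77026370162616, 'cy': 202.08621011636035, 'eye': array([-886.44300233,  218.35288207, 1196.61803555]), 'rotation': array([-2.22841088, -0.00855125, -1.69661662])}
{'time': 0.1, 'joint_positions': array([-1.49400238e+00,  3.42669456e-01,  1.52489757e+00, -9.83971591e-06,
        1.27543157e+00, -1.46003160e-01]), 'dq': array([-0.00083331, -0.0002757 , -0.00186413,  0.00131299, -0.00018006,
        0.00098568]), 'tau': array([ 2.03280557e-03, -4.32004452e+01, -2.44692689e+01,  7.18915346e-02,
        5.26349852e-02, -4.82762255e-05]), 'tool_pos': array([ 115.99221335, -511.65442631,  226.11430621]), 'tcp_rot': array([-3.14020030e+00, -1.95234052e-04,  2.22799842e-01]), 'contact_force': array([-0.52455296, -0.07932916, -0.41247763]), 'moment': array([ 0.04771436, -0.00407308, -0.02609001]), 'finger_force': 0.0, 'grip_width': 92.04430862321011}
```

View pics/scene0.png

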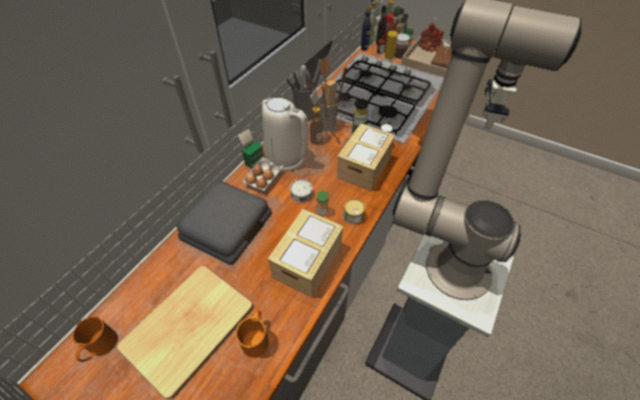

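View pics/side0.png

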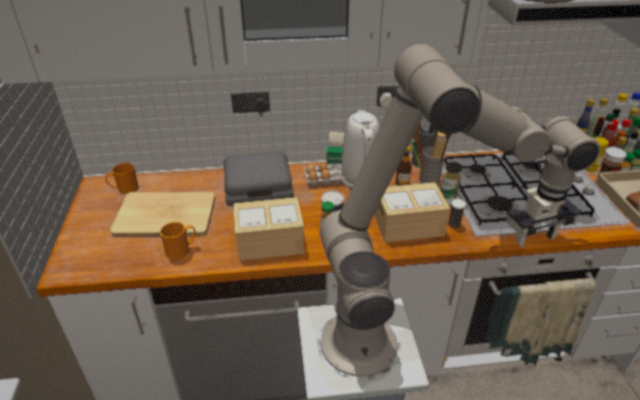

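The scene picture shows the left sorter's top near (308,243) and the right one's near (367,150). The side picture shows their tops near (268,213) and (412,197). I'll enlarge these next.

```bash
python3 - <<'E'
import cv2,numpy as np
s=cv2.imread("pics/scene0.png");d=cv2.imread("pics/side0.png")
f=lambda im,x,y,k=5:cv2.resize(im[y:y+56,x:x+78],None,fx=k,fy=k,interpolation=cv2.INTER_CUBIC)
a=np.hstack([f(s,268,208),f(s,330,120)]);b=np.hstack([f(d,228,190),f(d,373,178)])
cv2.imwrite("pics/c1.png",np.vstack([a,b]))
E
```

```text
(no output)
```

View pics/c1.png

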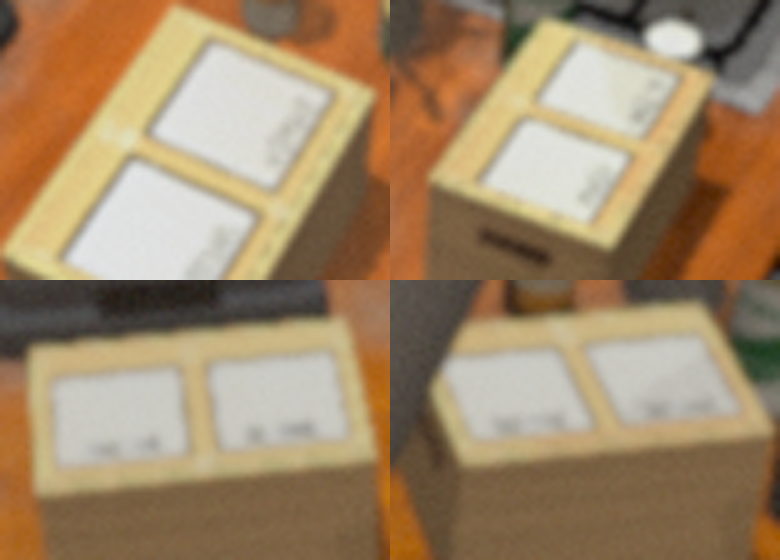

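```bash
cat > h.py <<'E'
from plant import bot
import numpy as np
from scipy.spatial.transform import Rotation as R
def ray(n,px,z):
    c=bot.get_calibration(n); f=200/np.tan(np.radians(c['vfov'])/2)
    d=R.from_euler('xyz',c['rotation']).apply([(px[0]-c['cx'])/f,(px[1]-c['cy'])/f,1])
    return (c['eye']+d*(z-c['eye'][2])/d[2])[:2]
E
python3 - <<'E'
from h import *
from scipy.optimize import least_squares
K={'BL':(75,108),'BR':(75,-108),'FR':(-75,-108),'FL':(-75,108)}
D={'left':[('scene',268,208,dict(BR=(178,8),FR=(373,95),BL=(6,255))),('side',228,190,dict(BL=(30,68),BR=(347,40),FR=(375,178),FL=(38,215)))],
'right':[('scene',330,120,dict(BR=(155,20),FR=(322,72),FL=(222,247),BL=(42,180))),('side',373,178,dict(BR=(310,23),FR=(380,152),FL=(75,185)))]}
for s,v in D.items():
    m=[];k=[]
    for n,x,y,d in v:
        for c,p in d.items(): m.append(ray(n,(x+p[0]/5-.4,y+p[1]/5-.4),125));k.append(K[c])
    m=np.array(m);k=np.array(k)
    T=lambda q,k:k@np.array([[np.cos(q[2]),np.sin(q[2])],[-np.sin(q[2]),np.cos(q[2])]])+q[:2]
    r=least_squares(lambda q:(T(q,k)-m).ravel(),[500,0,0]);q=r.x
    print(s,q.round(3));print((m-T(q,k)).round(1).tolist())
    # flap centre x? check mouth corners
    if s=='left':
        for p in[(208,38),(332,97),(275,188),(148,132),(128,155),(258,212)]:
            w=ray('scene',(268+p[0]/5-.4,208+p[1]/5-.4),125)-q[:2]
            print('mouth',R.from_euler('z',-q[2]).apply([*w,0])[:2].round(1))
    else:
        for p in[(186,40),(293,72),(258,138),(150,100),(133,120),(245,155),(207,222),(95,180)]:
            w=ray('scene',(330+p[0]/5-.4,120+p[1]/5-.4),125)-q[:2]
            print('mouth',R.from_euler('z',-q[2]).apply([*w,0])[:2].round(1))
E
```

```text
left [4.46128e+02 2.28579e+02 4.40000e-02]
[[-1.1, 2.2], [3.0, 4.8], [-2.0, -1.5], [1.4, -2.3], [-1.3, -1.0], [0.9, 0.2], [-0.9, -2.3]]
mouth [ 44.2 -93.4]
mouth [-49.1 -89.5]
mouth [-48.5 -11.6]
mouth [ 41.9 -10.6]
mouth [44.3 10.3]
mouth [-47.3   8.5]
right [ 4.78924e+02 -2.66942e+02  5.10000e-02]
[[-2.7, 2.6], [3.7, 0.0], [1.3, 0.2], [-1.5, -1.8], [-0.3, -1.8], [-0.4, 2.8], [-0.2, -2.0]]
mouth [ 40.2 -93.9]
mouth [-50.8 -97.4]
mouth [-54.2 -12.8]
mouth [ 37.1 -14. ]
mouth [39.5 13.4]
mouth [-52.4   9.6]
mouth [-54.1  89.5]
mouth [37.9 87.7]
```

```bash
python3 - <<'E'
from h import *
for n,p in[('side',(453,168)),('scene',(362,102))]: print('pickle',n,ray(n,p,165))
for n,p in[('side',(457,203)),('scene',(386,129))]: print('drum',n,ray(n,p,98))
for n,p in[('side',(175,228)),('scene',(252,328))]: print('mug',n,ray(n,p,101))
E
```

```text
pickle side [ 582.61074274 -442.02934205]
pickle scene [ 595.02827576 -450.73849966]
drum side [ 465.58047895 -428.67109129]
drum scene [ 462.93421922 -421.72444048]
mug side [438.86630394 526.73409401]
mug scene [438.77674571 527.60391281]
```

Request:
{"api": "jog_arm", "payload": {
  "gripper": 0,
  "targets": [
    {"xyz": [0,0,0],"spin": 1},
    {"xyz": [0,0,0],"spin": 0.72},
    {"xyz": [0.63,-0.31,0.11],"spin": 0},
    {"xyz": [0.63,-0.31,0.11],"spin": 0},
    {"xyz": [0.63,-0.31,0.11],"spin": 0},
    {"xyz": [0.63,-0.31,0.11],"spin": 0},
    {"xyz": [0.63,-0.31,0.11],"spin": 0},
    {"xyz": [0.63,-0.31,0.11],"spin": 0},
    {"xyz": [0.63,-0.31,0.11],"spin": 0},
    {"xyz": [0,0,0],"spin": 0}
  ]
}}

```text
time: 1.35
tool_pos: [461.8, -318.0, 163.7]
tcp_rot: [-3.14, 0.001, 0.056]
contact_force: [0.5, -0.4, 0.1]
grip_width: 1.0
finger_force: 0.0
```

Request:
{"api": "jog_arm", "payload": {
  "targets": [
    {"xyz": [0,0,0.2],"spin": 0},
    {"xyz": [0,0,0.2],"spin": 0},
    {"xyz": [0,0,0.025],"spin": 0},
    {"xyz": [0,0,0.025],"spin": 0},
    {"xyz": [0,0,0.025],"spin": 0},
    {"xyz": [0,0,0.025],"spin": 0},
    {"xyz": [0,0,0.025],"spin": 0},
    {"xyz": [0,0,0],"spin": 0},
    {"xyz": [0,0,0],"spin": 0},
    {"xyz": [0,0,0],"spin": 0}
  ]
}}

```text
time: 2.6
tool_pos: [459.6, -320.9, 123.4]
tcp_rot: [3.141, -0.0, 0.051]
contact_force: [-1.4, -1.6, 3.5]
grip_width: 0.4
finger_force: 1.7
```

```bash
python3 - <<'E'
from plant import bot
import cv2,numpy as np
o=bot.get_obs();print(o['tool_pos'],o['contact_force'],o['time'])
s=bot.capture('scene');d=bot.capture('side')
f=lambda im,x,y:cv2.resize(im[y:y+80,x:x+100],None,fx=4,fy=4,interpolation=cv2.INTER_CUBIC)
cv2.imwrite("pics/d1.png",np.hstack([f(s,320,110),f(d,370,160)]))
E
```

```text
[ 459.59015488 -320.94610238  123.35645344] [-1.35209687 -1.55827683  3.46599883] 2.6
```

View pics/d1.png

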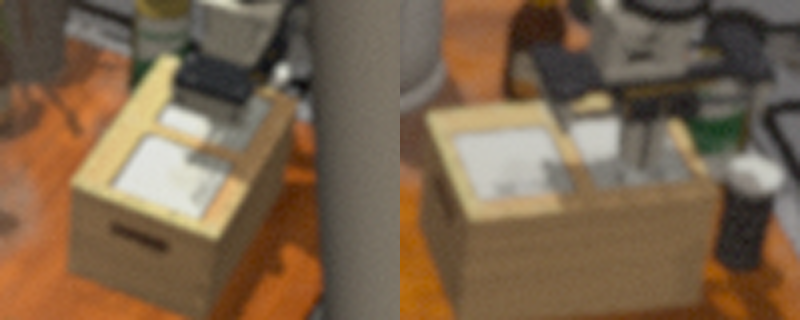

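The picture shows the closed fingertips on flap d: side crop about (645,165), close to mid-width. The force is 3.5 N, so I'll press 2 mm further.

Request:
{"api": "jog_arm", "payload": {
  "targets": [
    {"xyz": [0,0,0.0125],"spin": 0},
    {"xyz": [0,0,0.0125],"spin": 0},
    {"xyz": [0,0,0],"spin": 0},
    {"xyz": [0,0,0],"spin": 0},
    {"xyz": [0,0,0],"spin": 0},
    {"xyz": [0,0,0],"spin": 0},
    {"xyz": [0,0,0],"spin": 0},
    {"xyz": [0,0,0],"spin": 0},
    {"xyz": [0,0,0],"spin": 0},
    {"xyz": [0,0,0],"spin": 0}
  ]
}}

```text
time: 3.95
tool_pos: [459.6, -321.0, 122.3]
tcp_rot: [3.14, -0.001, 0.051]
contact_force: [-4.3, 1.1, 11.3]
grip_width: 0.5
finger_force: 5.6
```

Request:
{"api": "jog_arm", "payload": {
  "targets": [
    {"xyz": [0,0,-0.25],"spin": 0},
    {"xyz": [0.02,-0.65,0],"spin": 0},
    {"xyz": [0,-0.65,0],"spin": 0},
    {"xyz": [0,0,0.14],"spin": 0},
    {"xyz": [0,0,0.025],"spin": 0},
    {"xyz": [0,0,0.025],"spin": 0},
    {"xyz": [0,0,0.025],"spin": 0},
    {"xyz": [0,0,0.025],"spin": 0},
    {"xyz": [0,0,0],"spin": 0},
    {"xyz": [0,0,0],"spin": 0}
  ]
}}

```text
time: 5.2
tool_pos: [456.0, -217.8, 122.8]
tcp_rot: [3.14, -0.001, 0.05]
contact_force: [-3.2, -0.7, 7.9]
grip_width: 0.1
finger_force: 3.5
```

Request:
{"api": "jog_arm", "payload": {
  "targets": [
    {"xyz": [0,0,-0.4],"spin": 0},
    {"xyz": [-0.1,-0.62,0],"spin": 0},
    {"xyz": [0,-0.62,0],"spin": 0},
    {"xyz": [0,-0.62,0],"spin": 0},
    {"xyz": [0,-0.62,0],"spin": 0},
    {"xyz": [0,-0.62,0],"spin": 0},
    {"xyz": [0,-0.62,0],"spin": 0},
    {"xyz": [0,-0.62,0],"spin": 0},
    {"xyz": [0,-0.59,0],"spin": 0},
    {"xyz": [0,0,0],"spin": 0}
  ]
}}

```text
time: 6.45
tool_pos: [427.6, 179.0, 153.8]
tcp_rot: [-3.141, -0.0, 0.055]
contact_force: [0.6, -1.0, -0.0]
grip_width: 0.4
finger_force: 0.0
```

Request:
{"api": "jog_arm", "payload": {
  "targets": [
    {"xyz": [0,0,0.15],"spin": 0},
    {"xyz": [0,0,0.14],"spin": 0},
    {"xyz": [0,0,0.025],"spin": 0},
    {"xyz": [0,0,0.025],"spin": 0},
    {"xyz": [0,0,0.025],"spin": 0},
    {"xyz": [0,0,0.025],"spin": 0},
    {"xyz": [0,0,0.01],"spin": 0},
    {"xyz": [0,0,0],"spin": 0},
    {"xyz": [0,0,0],"spin": 0},
    {"xyz": [0,0,0],"spin": 0}
  ]
}}

```text
time: 7.7
tool_pos: [427.9, 176.7, 121.9]
tcp_rot: [3.142, -0.0, 0.051]
contact_force: [0.5, -1.0, 0.9]
grip_width: 0.5
finger_force: 0.6
```

Request:
{"api": "jog_arm", "payload": {
  "targets": [
    {"xyz": [0,0,0.0125],"spin": 0},
    {"xyz": [0,0,0.0125],"spin": 0},
    {"xyz": [0,0,0],"spin": 0},
    {"xyz": [0,0,0],"spin": 0},
    {"xyz": [0,0,0],"spin": 0},
    {"xyz": [0,0,0],"spin": 0},
    {"xyz": [0,0,0],"spin": 0},
    {"xyz": [0,0,0],"spin": 0},
    {"xyz": [0,0,0],"spin": 0},
    {"xyz": [0,0,0],"spin": 0}
  ]
}}

```text
time: 8.95
tool_pos: [427.8, 176.7, 119.9]
tcp_rot: [3.141, 0.0, 0.051]
contact_force: [1.1, 0.4, 1.1]
grip_width: 0.3
finger_force: 0.3
```

Request:
{"api": "jog_arm", "payload": {
  "targets": [
    {"xyz": [0,0,0.0125],"spin": 0},
    {"xyz": [0,0,0.0125],"spin": 0},
    {"xyz": [0,0,0],"spin": 0},
    {"xyz": [0,0,0],"spin": 0},
    {"xyz": [0,0,0],"spin": 0},
    {"xyz": [0,0,0],"spin": 0},
    {"xyz": [0,0,0],"spin": 0},
    {"xyz": [0,0,0],"spin": 0},
    {"xyz": [0,0,0],"spin": 0},
    {"xyz": [0,0,0],"spin": 0}
  ]
}}

```text
time: 10.2
tool_pos: [427.8, 176.7, 117.9]
tcp_rot: [3.141, 0.0, 0.051]
contact_force: [1.2, -0.5, 1.6]
grip_width: 0.9
finger_force: 0.4
```

Request:
{"api": "jog_arm", "payload": {
  "targets": [
    {"xyz": [0,0,0.04],"spin": 0},
    {"xyz": [0,0,0.04],"spin": 0},
    {"xyz": [0,0,0.04],"spin": 0},
    {"xyz": [0,0,0.04],"spin": 0},
    {"xyz": [0,0,0.04],"spin": 0},
    {"xyz": [0,0,0.05],"spin": 0},
    {"xyz": [0,0,0.05],"spin": 0},
    {"xyz": [0,0,0.05],"spin": 0},
    {"xyz": [0,0,0.04],"spin": 0},
    {"xyz": [0,0,0],"spin": 0}
  ]
}}

```text
time: 11.45
tool_pos: [427.5, 176.6, 86.3]
tcp_rot: [3.141, 0.001, 0.051]
contact_force: [0.0, -0.4, 0.3]
grip_width: 0.2
finger_force: 0.2
```

Request:
{"api": "jog_arm", "payload": {
  "targets": [
    {"xyz": [0,0,-0.2],"spin": 0},
    {"xyz": [0,0,-0.4],"spin": 0},
    {"xyz": [0,0,-0.6],"spin": 0},
    {"xyz": [0,0,-0.6],"spin": 0},
    {"xyz": [0,0.5,0],"spin": 0},
    {"xyz": [0,0.6,0],"spin": 0},
    {"xyz": [0,0.6,0],"spin": 0},
    {"xyz": [0,0.5,0],"spin": 0},
    {"xyz": [0,0,0],"spin": 0},
    {"xyz": [0,0,0],"spin": 0}
  ]
}}

```text
time: 12.7
tool_pos: [436.6, 1.3, 230.6]
tcp_rot: [-3.141, 0.0, 0.05]
contact_force: [0.5, -0.1, -0.4]
grip_width: 0.4
finger_force: 0.0
```

```bash
python3 - <<'E'
from plant import bot
import cv2,numpy as np
o=bot.get_obs();print(o['tool_pos'],o['contact_force'],o['time'])
s=bot.capture('scene');d=bot.capture('side')
f=lambda im,x,y:cv2.resize(im[y:y+80,x:x+100],None,fx=4,fy=4,interpolation=cv2.INTER_CUBIC)
cv2.imwrite("pics/b1.png",np.vstack([np.hstack([f(s,260,205),f(d,220,180)]),cv2.resize(np.hstack([s,d]),(800,250))]))
E
```

```text
[436.60752811   1.31031243 230.58572657] [ 0.45345678 -0.11223416 -0.38007107] 12.7
```

View pics/b1.png

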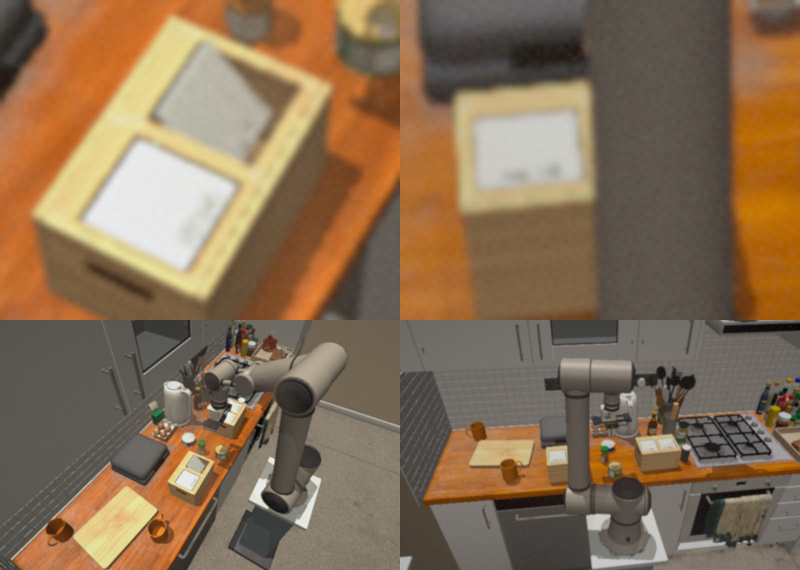

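Scene crop: flap b is open, with its dark gap at about (280,85) and its visible front corner near (270,105). Flap a is still flush. I'll work out the angle from that corner.

```bash
python3 - <<'E'
from h import *
c=bot.get_calibration('scene'); f=200/np.tan(np.radians(c['vfov'])/2); Q=R.from_euler('xyz',c['rotation'])
for th in(0,.5,.6,.7,.8,.9,1.0):
    o=[]
    for y in(-94,-10):
        w=R.from_euler('z',.044).apply([26-75*np.cos(th),y,0])+[446.1,228.6,124-75*np.sin(th)]
        p=Q.inv().apply(w-c['eye']); px=np.array([p[0]/p[2]*f+c['cx'],p[1]/p[2]*f+c['cy']]); o+=list(((px-[260,205])*4).round(0))
    print(th,o)
E
```

```text
0 [np.float64(298.0), np.float64(85.0), np.float64(250.0), np.float64(163.0)]
0.5 [np.float64(287.0), np.float64(105.0), np.float64(239.0), np.float64(183.0)]
0.6 [np.float64(282.0), np.float64(108.0), np.float64(235.0), np.float64(185.0)]
0.7 [np.float64(277.0), np.float64(110.0), np.float64(230.0), np.float64(186.0)]
0.8 [np.float64(272.0), np.float64(111.0), np.float64(224.0), np.float64(187.0)]
0.9 [np.float64(266.0), np.float64(112.0), np.float64(218.0), np.float64(188.0)]
1.0 [np.float64(259.0), np.float64(112.0), np.float64(212.0), np.float64(188.0)]
```

```bash
python3 -c "
from plant import bot
print(bot.close_job())"
```

```text
the job is handed in; nothing more can be done
None
```

Flap b, the right flap of the left sorter, was the free one; I pushed it open to about 0.8 rad (45°), left it open and handed the job in; c and d were jammed, and a wasn't pressed because b had already given way.

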